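# Drip tray, then oil bottle

## Robot

A 6-joint arm with a two-finger parallel gripper is mounted at the origin on the work surface. World frame = base frame: x ahead of the robot, y to its left, z up, the work surface at z = 0. Lengths are in m, angles in rad, forces in N, time in s.
With the tool pointing down it reaches from about 0.425 to 0.925 m from the base axis. Payload 12.5 kg.
Tool frame: the origin (TCP) lies midway between the tips of the shut fingers; the grasp point (between the pads) lies env.tcp_to_grasp behind it (env.tcp_to_grasp is the distance from the TCP to the grasp point, in m); z points along the fingers, y is the line along which they close (so a half turn about z gives the same grasp; the last joint's range is limited). The gripper opens to 85 mm and grips with 20 to 120 N. Pads are 22 mm wide; open, the fingers measure 114 mm over their backs; the gripper's body (76 mm by 85 mm) begins 54 mm behind the grasp point. The pads swing forward as they close: fully open they stand 13 mm farther back than shut.
Start: joints at [-1.346, 0.491, 1.559, -0, 1.092, -0.106], TCP at [0.203, -0.591, 0.231] pointing down, gripper open.
Joint ranges: [-3.1, 3.1], [-0.84, 2.19], [0.05, 2.79], [-1.13, 4.28], [0.06, 2.93], [-2.69, 2.69]. Speed limits (rad/s): [2.22, 2.22, 2.79, 3.14, 3.14, 3.14].

## Interface

Orientations are given as a unit quaternion [w, x, y, z].
In Python, from rig import env, imaging, finish_job gives the robot as it stands (env), with the cameras (imaging) and the job as plain functions.
- The arm moves only by the tool shift_gripper, called after "Emit:" in YAML: its name, and indented under it one key for each argument. Schema: {"type":"object","properties":{"segments":{"type":"object","properties":{"steps":{"type":"array","items":{"type":"array","items":{"type":"number"},"minItems":7,"maxItems":7},"minItems":1,"maxItems":8}},"additionalProperties":false,"required":["steps"]},"grip_n":{"type":"number"},"only":{"type":"string"},"quiet":{"type":"boolean"},"lines":{"type":"string"}},"required":["segments"],"additionalProperties":false}. segments is an object whose key "steps" holds a list of rows, 1 to 8 of them, each of 7 numbers: the finger opening in m, then dx, dy, dz in shares of the most that a row can go, 1 being 50 mm, then a rotation vector rx, ry, rz in parts of the range, where 1.0 means 4 rad; each row shifts and turns the commanded pose from where the row before left it, along the tool's axes as they then stand; what a row does not reach is not made up. A row lasts 1/10 s, in which the tool goes at most 0.05 m and 0.15 rad, less where a joint would pass 70% of its speed; a pose out of reach is approached as far as the arm can. The fingers move at their own pace and stop on an object; grip_n is the grip in N (left out, the last holds). Time passes only in rows, so rows that do not move let the fingers close. The tool returns the time, the measured TCP pose, the force, the opening and the grip force at its end. only (a regular expression) keeps the lines of the reply that match it, lines (a string "A,B") keeps lines A to B, and quiet returns only ok. Input that does not fit is refused with a message, and nothing moves.
- env.read_state(): the state, without advancing time (a new reading comes with each control period).
- imaging.capture(name): name is "scene" or "side" or "wrist"; returns a dict with "image" (420x560x3 uint8, blue, green, red), "camera_matrix" (3x3 intrinsics, pixels), "k1" (the pictures are not rectified: a ray, as slopes to the right and down, at radius r is drawn at 1 + k1 r^2 times it, then the intrinsics apply), "T" (4x4, takes a point from camera to world coordinates). Camera axes: x right, y down, z forward; pixel columns grow to the right and rows downward; lengths in m; the calibration is good to about 2 mm. A picture is of the moment at which its call begins. There is no depth.
- finish_job(): hands the job in; it is judged then, once.
The state is a dict: "t": time; "qpos": joint angles; "dq": joint speeds; "tau": joint torques, N m; "tcp_pos": TCP position; "tcp_rot": TCP orientation; "ft_force": force on the tool from outside, world axes, zero at the start; "ft_torque": the same for the moment, N m; "finger_gap": finger opening in m; "gripper_force": force on a finger pad.
Only numpy, scipy, OpenCV 4.12 (cv2) and the standard library are available. Lean on these libraries where they do the work, as an engineer would, in place of code of your own. Each camera call takes 0.05 s, during which the arm holds its last target. There are 200 camera calls.

## Task

Set up the oiling spot on the bench: put the shallow round steel drip tray flat in the middle of the small square rubber mat and let go of it, then stand the oil bottle with the long pointed spout upright in the middle of the tray. Set both down rather than dropping them, and never let the oil bottle tip over.

Things in the scene. Friction and masses are not known exactly. Their poses are not given: they have to be found in the camera images.
- tray: drip tray: plain steel, shallow, round, outside diameter 64 mm, height 16 mm, upright wall 3 mm thick, inner diameter 58 mm, floor 4 mm thick, about 0.14 kg; loose, open side up on the bench; can be gripped across its whole diameter from above. Origin: centre of its underside; z up. Not wanted: a steel cup of the same diameter but 48 mm tall.
- oiler: oil bottle: white plastic, straight round body of diameter 36 mm up to 60 mm above its foot, then a shoulder, collar and long thin brass spout, tip 102 mm above the foot; about 0.1 kg, closed, loose, upright on the bench. Origin: centre of its underside; z up along the spout. Not wanted: a white bottle of equal body with a flat white cap and no spout (82 mm tall).
- mat_centre (a point): centre of the top face of the small square black rubber mat, 110 mm by 110 mm and 3 mm thick, that is fixed to the bench; z up, x and y along its sides.

How it is judged:
On the way:
1. the drip tray lies flat in the middle of the mat, let go of, with the oil bottle not yet near it (horizontal distance between tray and mat_centre below 0.02 m and z of tray in the frame of mat_centre below 0.004 m and angle between tray's own z axis and vertical below 0.17 rad and linear speed of tray below 0.02 m/s and contact force between tray and the fingers below 0.05 N and horizontal distance between oiler and tray above 0.06 m), for 0.2 s.
At the end, for the whole second after the job is handed in: The tray lies flat (within 10 degrees, underside under 4 mm above the mat) with its centre within 20 mm of the mat's; the oil bottle stands upright (10 degrees) on the tray's floor (foot 1 to 8 mm above the tray's underside), within 12 mm of its centre; both released, slower than 20 mm/s (horizontal distance between tray and mat_centre below 0.02 m and z of tray in the frame of mat_centre below 0.004 m and angle between each of tray, oiler's own z axis and vertical below 0.17 rad and linear speed of each of tray, oiler below 0.02 m/s and contact force between each of tray, oiler and the fingers below 0.05 N and horizontal distance between oiler and tray below 0.012 m and z of oiler in the frame of tray between 0.001 and 0.008 m); the robot touches nothing.
It fails at once if the oil bottle tips over (leans more than 45 degrees) (angle between oiler's own z axis and vertical above 0.785 rad).
It fails at once if the oil bottle is dropped: in the air, touched by nothing, with its foot more than 35 mm above the bench (height (world z) of oiler above 0.035 m and contact force between oiler and anything else below 0.01 N).
It fails at once if the tray is dropped: in the air, touched by nothing, with its underside more than 35 mm above the bench (height (world z) of tray above 0.035 m and contact force between tray and anything else below 0.01 N).
It also fails if it takes over 61 s, if anything falls off the work surface, if the arm or the gripper's body presses on something with over 40 N, if the wrist force passes 120 N, or if a joint passes its speed limit or range.

## Working session

There is one attempt and no reset: what is moved stays moved. The work goes in short steps, Python scripts to look and compute and a tool call to move; the robot and the scene stay as the last step left them, time stands still between calls to the robot, and variables do not carry over. Pictures are saved under pics/ and viewed, at most 10 in all, crops included, and the job is handed in when it is done.

```bash
ls; mkdir -p pics; cat > h.py <<'E'
import numpy as np, cv2
from rig import env, imaging, finish_job
def ray(c,u,v):
    K=np.array(c["camera_matrix"]);d=cv2.undistortPoints  # radial k1 only, matches model
    p=d(np.array([[[u,v]]],float),K,np.array([c["k1"],0,0,0.]))[0,0]
    T=np.array(c["T"]);r=T[:3,:3]@[p[0],p[1],1];return T[:3,3],r/np.linalg.norm(r)
def onz(c,u,v,z):
    o,r=ray(c,u,v);return o+r*(z-o[2])/r[2]
def tri(a,b):
    (o1,r1),(o2,r2)=a,b
    s=np.linalg.lstsq(np.c_[r1,-r2],o2-o1,rcond=None)[0]
    p,q=o1+s[0]*r1,o2+s[1]*r2;return (p+q)/2,np.linalg.norm(p-q)
def proj(c,P):
    T=np.linalg.inv(np.array(c["T"]));R=T[:3,:3]
    return cv2.projectPoints(np.atleast_2d(np.array(P,float)),cv2.Rodrigues(R)[0],T[:3,3],np.array(c["camera_matrix"]),np.array([c["k1"],0,0,0.]))[0][:,0]
E
python3 - <<'E'
from h import *
for n in ("scene","side","wrist"):
    c=imaging.capture(n);cv2.imwrite(f"pics/{n}0.png",c["image"]);np.save(f"{n}0.npy",c,allow_pickle=True);print(n,np.round(c["T"],3).tolist(),c["k1"])
s=env.read_state();print(s["t"],s["tcp_pos"],s["tcp_rot"],env.tcp_to_grasp)
E
```

```text
pics
rig.py
scene [[0.563, 0.576, -0.592, 0.948], [0.826, -0.411, 0.386, -0.276], [-0.02, -0.707, -0.707, 0.546], [0.0, 0.0, 0.0, 1.0]] -0.018573727068608437
side [[-0.936, -0.219, 0.276, 0.226], [-0.352, 0.561, -0.749, 0.816], [0.009, -0.798, -0.603, 0.73], [0.0, 0.0, 0.0, 1.0]] 0.020010399082300706
wrist [[0.324, -0.91, -0.26, 0.268], [-0.946, -0.312, -0.088, -0.568], [-0.001, 0.275, -0.962, 0.373], [0.0, 0.0, 0.0, 1.0]] -0.03997234042607407
0.15 [ 0.20296615 -0.59094359  0.23086109] [-4.29660050e-04  9.86351301e-01  1.64653954e-01 -3.72545310e-05] 0.0187
```

View pics/scene0.png

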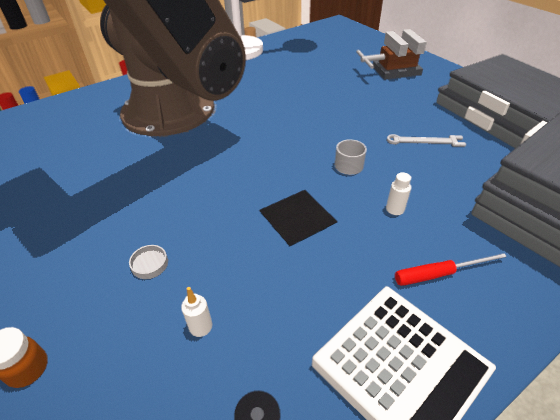

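View pics/side0.png

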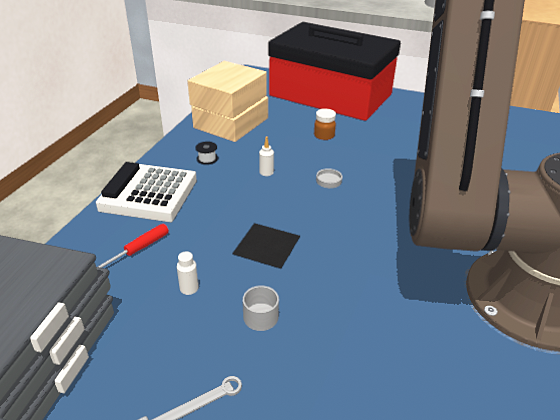

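The scene view shows the tray at (148,261), the spouted oiler at (197,312) with its tip at (190,290), and the mat at (298,216). The tall cup is at (350,156) and the capped bottle at (398,195). In the side view the tray is at (329,177), the oiler at (266,160) with its tip at (266,138), and the mat at (267,245).

```bash
cat > m.py <<'E'
from h import *
def blob(c,u,v,mode="nb"):
    im=c["image"];h=cv2.cvtColor(im,cv2.COLOR_BGR2HSV)
    m=~((h[...,0]>95)&(h[...,0]<125)&(h[...,1]>120)) if mode=="nb" else h[...,2]<50
    n,l,st,ce=cv2.connectedComponentsWithStats(m.astype(np.uint8),connectivity=4)
    ys,xs=np.mgrid[-6:7,-6:7];near=l[v+ys,u+xs];k=np.bincount(near[near>0]).argmax()
    mk=(l==k).astype(np.uint8)
    ct=max(cv2.findContours(mk,cv2.RETR_EXTERNAL,cv2.CHAIN_APPROX_NONE)[0],key=len)
    return mk,ct,st[k]
def load(n): return np.load(n,allow_pickle=True).item()
E
python3 - <<'E'
from m import *
S,D=load("scene0.npy"),load("side0.npy")
px={"scene":dict(tray=(148,250),oil=(198,320),mat=(298,216)),"side":dict(tray=(329,182),oil=(266,162),mat=(267,245))}
R={}
for n,c in (("scene",S),("side",D)):
  for k,(u,v) in px[n].items():
    mk,ct,st=blob(c,u,v)
    pts=ct[:,0].astype(float)
    print(n,k,st)
    if k=="mat":
        q=cv2.approxPolyDP(ct,8,True)[:,0]
        box=np.array([onz(c,*p,.003) for p in q]);print(np.round(box,4).tolist(), box.mean(0))
    elif k=="oil":
        i=pts[:,1].argmin();t=pts[pts[:,1]<=pts[i,1]+1].mean(0);print("tip",t);R[n,k]=ray(c,*t)
        b=np.array([onz(c,*p,0) for p in pts]);print("low",pts[pts[:,1].argmax()])
    else:
        e=cv2.fitEllipse(ct);print("ell",e)
        # outer rim: hits on the rim plane for upper part of contour
        w=np.array([onz(c,*p,.016)[:2] for p in pts]);
        up=pts[:,1]<e[0][1]
        cc,r=cv2.minEnclosingCircle(w[up].astype(np.float32))
        x=w[up];s=np.linalg.lstsq(np.c_[2*x,np.ones(len(x))],(x**2).sum(1),rcond=None)[0]
        print("rim@16mm centre",s[:2],np.sqrt(s[2]+s[:2]@s[:2]))
        i=pts[:,1].argmin()
        g=pts[up];p0=proj(c,[*s[:2],.016])[0];R[n,k]=ray(c,*p0);print(p0)
for k in("tray","oil"):print(k,tri(R["scene",k],R["side",k]))
print("mat tri",tri(ray(S,298,216),ray(D,267,245)))
E
```

```text
scene tray [ 128  244   41   36 1095]
ell ((148.17420959472656, 261.4768371582031), (33.33607864379883, 39.878910064697266), 68.0381088256836)
rim@16mm centre [ 0.47128229 -0.23426832] 0.03333865280735812
[147.53098907 259.2741406 ]
scene oil [ 181  286   32   51 1097]
tip [188.  286.6]
low [195. 336.]
scene mat [ 259  190   78   56 2363]
[[0.4754, 0.1031, 0.003], [0.4697, -0.0062, 0.003], [0.577, -0.0102, 0.003], [0.5822, 0.0959, 0.003]] [0.52606786 0.04565759 0.003     ]
side tray [315 168  28  21 482]
ell ((328.7831115722656, 177.8419952392578), (20.509841918945312, 27.805967330932617), 94.23759460449219)
rim@16mm centre [ 0.46903939 -0.23620322] 0.032774906295253696
[328.91520771 175.00998897]
side oil [259 136  16  41 502]
tip [266.5        136.33333333]
low [265. 176.]
side mat [ 232  222   69   48 1940]
[[0.5777, -0.0125, 0.003], [0.5799, 0.1012, 0.003], [0.4705, 0.1061, 0.003], [0.468, -0.0072, 0.003]] [0.52402818 0.04690318 0.003     ]
tray (array([ 0.46968522, -0.23484653,  0.0158034 ]), np.float64(0.002477453329604507))
oil (array([ 0.62654531, -0.21349198,  0.10404657]), np.float64(0.0008360216843471096))
mat tri (array([0.52449398, 0.0474746 , 0.00063906]), np.float64(0.0023946899524323966))
```

Measured positions agree in both views: tray (0.470,-0.235), rim about 16 mm high; oiler (0.6265,-0.2135), tip about 104 mm high; mat centre (0.525,0.046). I'll move over the tray.

The manual's scale: shifts go in shares of 50 mm and turns go in shares of 4 rad. Converting my numbers, 0.036 m is 0.72, -0.025 m is -0.5.

```bash
cat > go.py <<'E'
# prints move in tool axes from the present TCP to a world target
import sys
from h import *
from scipy.spatial.transform import Rotation
s=env.read_state();q=s["tcp_rot"];R=Rotation.from_quat([q[1],q[2],q[3],q[0]]).as_matrix()
t=np.array(list(map(float,sys.argv[1:4])))
print("t",round(s["t"],2),"tcp",np.round(s["tcp_pos"],4),"tool delta",np.round(R.T@(t-s["tcp_pos"]),4),"z",np.round(R[:,2],3),"y",np.round(R[:,1],3),"gap",s["finger_gap"],"F",np.round(s["ft_force"],2))
E
```

Emit:
shift_gripper:
  segments: {"steps":[[0.085, 0.72, -0.5, 0.16, 0, 0, 0], [0.085, 0.72, -0.5, 0.16, 0, 0, 0], [0.085, 0.72, -0.5, 0.16, 0, 0, 0], [0.085, 0.72, -0.5, 0.16, 0, 0, 0], [0.085, 0.72, -0.5, 0.16, 0, 0, 0], [0.085, 0.72, -0.5, 0.16, 0, 0, 0], [0.085, 0.72, -0.5, 0.16, 0, 0, 0], [0.085, 0.72, -0.5, 0.16, 0, 0, 0]]}
  grip_n: 40

```text
t: 0.95
tcp_pos: [0.4112, -0.3069, 0.167]
tcp_rot: [0.0, 0.986, 0.165, 0.0]
ft_force: [1.7, -0.7, 0.5]
finger_gap: 0.0855
gripper_force: 0.0
```

Emit:
shift_gripper:
  segments: {"steps":[[0.085, 0.72, -0.5, 0.16, 0, 0, 0], [0.085, 0.72, -0.5, 0.16, 0, 0, 0], [0.085, 0, 0, 0, 0, 0, 0], [0.085, 0, 0, 0, 0, 0, 0], [0.085, 0, 0, 0, 0, 0, 0]]}

```text
t: 1.45
tcp_pos: [0.462, -0.2383, 0.1514]
tcp_rot: [0.0, 0.986, 0.164, -0.0]
ft_force: [-0.4, -0.9, -0.2]
finger_gap: 0.085
gripper_force: 0.0
```

```bash
python3 go.py .470 -.235 .12
python3 - <<'E'
from h import *
c=imaging.capture("wrist");cv2.imwrite("pics/w1.png",c["image"]);np.save("w1.npy",c,allow_pickle=True);print(proj(c,[[.47,-.235,.016],[.6265,-.2135,.102]]))
E
```

```text
t 1.45 tcp [ 0.462  -0.2383  0.1514] tool delta [ 0.0086 -0.0006  0.0314] z [-0. -0. -1.] y [ 0.324 -0.946  0.   ] gap 0.08504882133809814 F [-0.4  -0.88 -0.2 ]
[[278.49048071 189.03306864]
 [336.44633662 -65.3665528 ]]
```

View pics/w1.png

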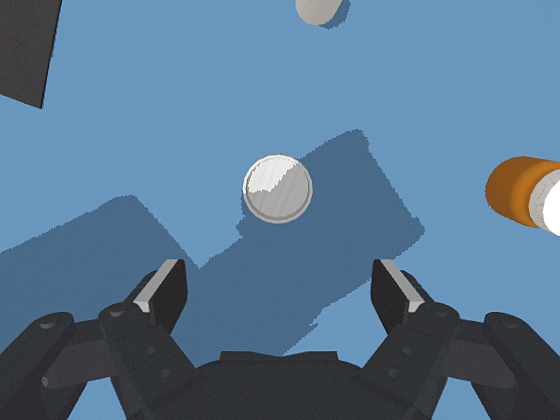

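The wrist view shows the tray centred at about (278,188), where my estimate projects (278.5,189). The oiler foot is at (318,10) and the mat corner at (42,108). I'll refine from this picture and from a lower one.

Scaled: 0.03 m is 0.6, 0.0086 m is 0.172.

Emit:
shift_gripper:
  segments: {"steps":[[0.085, 0.172, 0, 0.6, 0, 0, 0], [0.085, 0, 0, 0.6, 0, 0, 0], [0.085, 0, 0, 0.6, 0, 0, 0], [0.085, 0, 0, 0, 0, 0, 0], [0.085, 0, 0, 0, 0, 0, 0]]}

```text
t: 2.0
tcp_pos: [0.4702, -0.2358, 0.0618]
tcp_rot: [-0.0, 0.986, 0.164, -0.0]
ft_force: [0.4, 0.1, 0.2]
finger_gap: 0.0848
gripper_force: 0.0
```

```bash
cat > rim.py <<'E'
from m import *
import sys
def rim(c,p0,z):
    g=cv2.cvtColor(c["image"],cv2.COLOR_BGR2HSV)
    m=(g[...,1]<70).astype(np.uint8);n,l,st,ce=cv2.connectedComponentsWithStats(m)
    ys,xs=np.mgrid[-25:26,-25:26];u,v=map(int,p0);a=l[np.clip(v+ys,0,419),np.clip(u+xs,0,559)];k=np.bincount(a[a>0]).argmax()
    h=cv2.convexHull(max(cv2.findContours((l==k).astype(np.uint8),0,1)[0],key=len))
    e=cv2.fitEllipse(h);print("bbox",st[k],"ell",e)
    w=np.array([onz(c,*p,z)[:2] for p in h[:,0].astype(float)])
    s=np.linalg.lstsq(np.c_[2*w,np.ones(len(w))],(w**2).sum(1),rcond=None)[0]
    print("centre",s[:2],"r",np.sqrt(s[2]+s[:2]@s[:2]));return e[0]
E
python3 - <<'E'
from rim import *
a=load("w1.npy");ea=rim(a,(278,188),.016)
c=imaging.capture("wrist");cv2.imwrite("pics/w2.png",c["image"]);p=proj(c,[.47,-.235,.016])[0];print(p);eb=rim(c,p,.016)
print(tri(ray(a,*ea),ray(c,*eb)))
E
python3 go.py .470 -.235 -.003
```

```text
bbox [ 242  153   71   71 3872] ell ((277.1852722167969, 188.14515686035156), (69.88545989990234, 70.31581115722656), 169.3347625732422)
centre [ 0.46945832 -0.23397196] r 0.03203201635461779
[278.22254873 232.17909102]
bbox [ 227  180  100   99 7652] ell ((276.4740295410156, 229.18287658691406), (98.58910369873047, 99.13432312011719), 106.61231231689453)
centre [ 0.47008342 -0.23382019] r 0.032441389244040934
(array([ 0.46865315, -0.23420098,  0.00748259]), np.float64(4.094111940148598e-05))
t 2.05 tcp [ 0.4706 -0.2359  0.0624] tool delta [-0.0003 -0.0011  0.0654] z [ 0.001 -0.001 -1.   ] y [ 0.324 -0.946  0.001] gap 0.0847181551472515 F [0.49 0.06 0.2 ]
```

Scaled: 0.025 m is 0.5, -0.002 m is -0.04.

Emit:
shift_gripper:
  segments: {"steps":[[0.085, 0, -0.04, 0.5, 0, 0, 0], [0.085, 0, 0, 0.4, 0, 0, 0], [0.085, 0, 0, 0.2, 0, 0, 0], [0.085, 0, 0, 0.2, 0, 0, 0], [0.085, 0, 0, 0, 0, 0, 0], [0.085, 0, 0, 0, 0, 0, 0]]}

```text
t: 2.65
tcp_pos: [0.4701, -0.2333, -0.0031]
tcp_rot: [0.0, 0.986, 0.165, 0.0]
ft_force: [-0.4, -0.1, -0.0]
finger_gap: 0.0851
gripper_force: 0.0
```

Emit:
shift_gripper:
  segments: {"steps":[[0.05, 0, 0, 0, 0, 0, 0], [0.05, 0, 0, 0, 0, 0, 0], [0.05, 0, 0, 0, 0, 0, 0], [0.05, 0, 0, 0, 0, 0, 0], [0.05, 0, 0, 0, 0, 0, 0], [0.05, 0, 0, 0, 0, 0, 0]]}
  grip_n: 40

```text
t: 3.25
tcp_pos: [0.4702, -0.2334, -0.0024]
tcp_rot: [0.001, 0.986, 0.165, 0.001]
ft_force: [-1.7, -0.1, 11.9]
finger_gap: 0.0633
gripper_force: 40.8
```

Scaled: -0.03 m is -0.6, -0.02 m is -0.4.

Emit:
shift_gripper:
  segments: {"steps":[[0.05, 0, 0, -0.2, 0, 0, 0], [0.05, 0, 0, -0.4, 0, 0, 0], [0.05, 0, 0, -0.6, 0, 0, 0], [0.05, 0, 0, 0, 0, 0, 0], [0.05, 0, 0, 0, 0, 0, 0]]}

```text
t: 3.75
tcp_pos: [0.4699, -0.2331, 0.0569]
tcp_rot: [0.001, 0.986, 0.165, 0.001]
ft_force: [-1.5, 0.0, -1.7]
finger_gap: 0.0631
gripper_force: 44.7
```

```bash
python3 - <<'E'
from rim import *
c=imaging.capture("wrist");cv2.imwrite("pics/w3.png",c["image"])
m=[]
for n in("scene","side"):
    d=imaging.capture(n);np.save(n+"1.npy",d,allow_pickle=True)
    cv2.imwrite(f"pics/{n}1.png",d["image"])
E
python3 go.py .525 .046 .06
```

```text
t 3.9 tcp [ 0.4694 -0.2328  0.0555] tool delta [ 0.1431 -0.2456 -0.0043] z [-0.001  0.001 -1.   ] y [ 0.325 -0.946 -0.001] gap 0.06312675413952999 F [-0.54  1.12 -2.09]
```

View pics/w3.png

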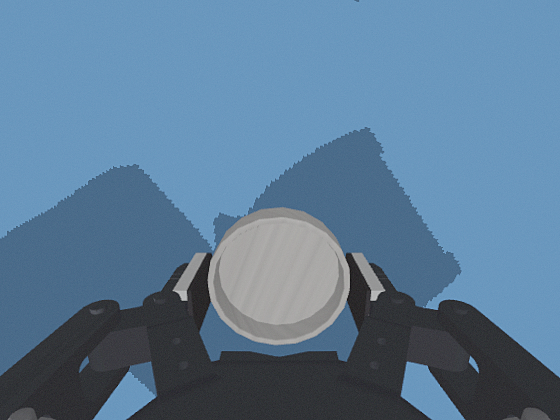

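The tray is gripped level across its full diameter and centred at about (278,276). I'll carry it to the mat.

Scaled: -0.035 m is -0.7, 0.02 m is 0.4.

Emit:
shift_gripper:
  segments: {"steps":[[0.05, 0.4, -0.7, 0, 0, 0, 0], [0.05, 0.4, -0.7, 0, 0, 0, 0], [0.05, 0.4, -0.7, 0, 0, 0, 0], [0.05, 0.4, -0.7, 0, 0, 0, 0], [0.05, 0.4, -0.7, 0, 0, 0, 0], [0.05, 0.4, -0.7, 0, 0, 0, 0], [0.05, 0.4, -0.7, 0, 0, 0, 0], [0.05, 0, 0, 0, 0, 0, 0]]}

```text
t: 4.7
tcp_pos: [0.5227, 0.0479, 0.0554]
tcp_rot: [-0.0, 0.986, 0.167, -0.0]
ft_force: [1.1, 0.1, -1.8]
finger_gap: 0.0633
gripper_force: 44.8
```

Emit:
shift_gripper:
  segments: {"steps":[[0.05, 0, 0, 0, 0, 0, 0], [0.05, 0, 0, 0, 0, 0, 0]]}

```text
t: 4.9
tcp_pos: [0.5223, 0.0435, 0.0557]
tcp_rot: [-0.0, 0.986, 0.164, -0.001]
ft_force: [0.1, 0.2, -1.3]
finger_gap: 0.063
gripper_force: 44.8
```

```bash
python3 go.py .525 .046 .002
python3 - <<'E'
from m import *
for n in("scene","side"):
    d=imaging.capture(n);mk,ct,st=blob(d,*{"scene":(298,216),"side":(267,245)}[n],mode="dark");print(st)
c=imaging.capture("wrist");cv2.imwrite("pics/w4.png",c["image"])
E
```

```text
t 4.9 tcp [0.5223 0.0435 0.0557] tool delta [ 0.0035 -0.0015  0.0537] z [-0.001 -0.    -1.   ] y [ 0.324 -0.946 -0.   ] gap 0.06297662256893204 F [ 0.1   0.22 -1.29]
[ 260  111   77  135 4584]
[237 225  63  34 973]
```

View pics/w4.png

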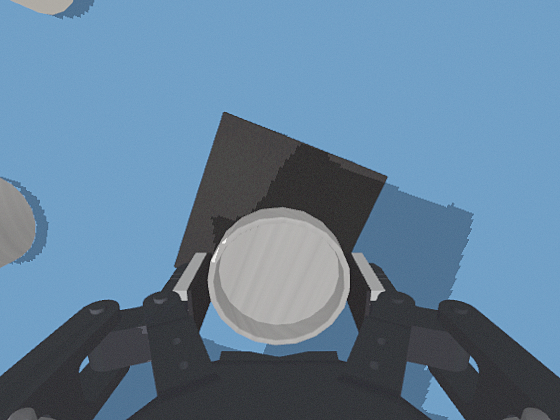

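The mat lies under the tray, with visible corners at (223,112) and (388,178). The cup is clear on the left. I'll lower the tray.

Scaled: 0.02 m is 0.4, 0.002 m is 0.04.

Emit:
shift_gripper:
  segments: {"steps":[[0.05, 0.07, -0.03, 0.4, 0, 0, 0], [0.05, 0, 0, 0.3, 0, 0, 0], [0.05, 0, 0, 0.2, 0, 0, 0], [0.05, 0, 0, 0.12, 0, 0, 0], [0.05, 0, 0, 0.04, 0, 0, 0], [0.05, 0, 0, 0, 0, 0, 0], [0.05, 0, 0, 0, 0, 0, 0]]}

```text
t: 5.75
tcp_pos: [0.5257, 0.0466, 0.0037]
tcp_rot: [0.0, 0.986, 0.165, 0.0]
ft_force: [-0.2, 0.3, -2.0]
finger_gap: 0.0629
gripper_force: 44.8
```

Emit:
shift_gripper:
  segments: {"steps":[[0.05, 0, 0, 0.02, 0, 0, 0], [0.05, 0, 0, 0, 0, 0, 0]]}

```text
t: 5.95
tcp_pos: [0.5256, 0.0467, 0.0025]
tcp_rot: [0.0, 0.986, 0.165, 0.0]
ft_force: [0.2, -0.1, -1.5]
finger_gap: 0.0632
gripper_force: 44.8
```

Scaled: 0.001 m is 0.02.

Emit:
shift_gripper:
  segments: {"steps":[[0.05, 0, 0, 0.02, 0, 0, 0], [0.05, 0, 0, 0, 0, 0, 0]]}

```text
t: 6.15
tcp_pos: [0.5255, 0.0467, 0.0013]
tcp_rot: [0.0, 0.986, 0.165, 0.0]
ft_force: [-0.6, 0.1, -1.7]
finger_gap: 0.0627
gripper_force: 44.8
```

Emit:
shift_gripper:
  segments: {"steps":[[0.05, 0, 0, 0.02, 0, 0, 0], [0.05, 0, 0, 0, 0, 0, 0]]}

```text
t: 6.35
tcp_pos: [0.5255, 0.0467, 0.0007]
tcp_rot: [0.0, 0.986, 0.165, 0.0]
ft_force: [-1.9, 0.5, 5.5]
finger_gap: 0.0631
gripper_force: 45.5
```

Emit:
shift_gripper:
  segments: {"steps":[[0.07, 0, 0, 0, 0, 0, 0], [0.085, 0, 0, 0, 0, 0, 0], [0.085, 0, 0, 0, 0, 0, 0], [0.085, 0, 0, 0, 0, 0, 0], [0.085, 0, 0, 0, 0, 0, 0]]}

```text
t: 6.85
tcp_pos: [0.5255, 0.0467, 0.0002]
tcp_rot: [0.0, 0.986, 0.165, -0.0]
ft_force: [0.2, 0.0, 0.1]
finger_gap: 0.0853
gripper_force: 0.0
```

Emit:
shift_gripper:
  segments: {"steps":[[0.085, 0, 0, -0.2, 0, 0, 0], [0.085, 0, 0, -0.4, 0, 0, 0], [0.085, 0, 0, -0.8, 0, 0, 0], [0.085, 0, 0, -0.8, 0, 0, 0], [0.085, 0, 0, -0.8, 0, 0, 0], [0.085, 0, 0, 0, 0, 0, 0], [0.085, 0, 0, 0, 0, 0, 0]]}

```text
t: 7.55
tcp_pos: [0.5255, 0.0467, 0.1514]
tcp_rot: [0.0, 0.986, 0.165, 0.001]
ft_force: [0.1, 0.8, -0.4]
finger_gap: 0.0851
gripper_force: 0.0
```

```bash
python3 - <<'E'
from rim import *
c=imaging.capture("wrist");cv2.imwrite("pics/w5.png",c["image"]);np.save("w5.npy",c,allow_pickle=True);p=proj(c,[.525,.046,.019])[0];print(p);rim(c,p,.019)
E
python3 go.py .6265 -.2135 .15
```

```text
[279.59129518 200.15719921]
bbox [  208   120   147   144 12767] ell ((280.8891296386719, 188.72023010253906), (139.43760681152344, 155.67269897460938), 23.966217041015625)
centre [0.5301996  0.04721234] r 0.064932535341452
t 7.6 tcp [0.5251 0.0467 0.1503] tool delta [0.0114 0.279  0.0003] z [ 0. -0. -1.] y [ 0.325 -0.946  0.   ] gap 0.08488335671277797 F [-0.15  0.06  0.35]
```

View pics/w5.png

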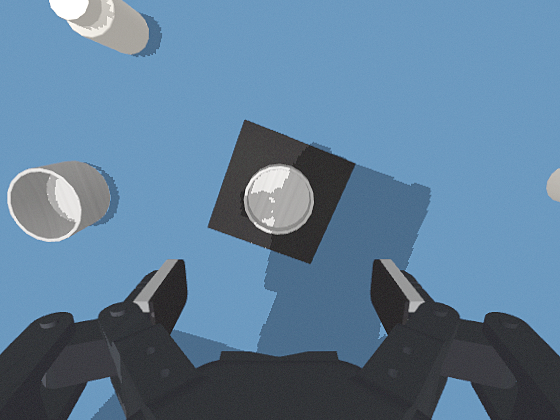

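The tray is flat on the mat at (279,199). The mat's corners average (280,193.5), so it is well centred. I'll get exact numbers while moving over the oiler.

Scaled: 0.04 m is 0.8, 0.0016 m is 0.032.

```bash
python3 - <<'E'
from m import *
c=load("w5.npy");g=c["image"].min(2);g=cv2.cvtColor(c["image"],cv2.COLOR_BGR2GRAY)
roi=np.zeros_like(g);roi[155:245,235:325]=1;m=((g>95)&(roi>0)&(cv2.cvtColor(c["image"],cv2.COLOR_BGR2HSV)[...,1]<60)).astype(np.uint8)
h=cv2.convexHull(max(cv2.findContours(m,0,1)[0],key=len))
w=np.array([onz(c,*p,.019)[:2] for p in h[:,0].astype(float)])
s=np.linalg.lstsq(np.c_[2*w,np.ones(len(w))],(w**2).sum(1),rcond=None)[0];print("tray",s[:2],np.sqrt(s[2]+s[:2]@s[:2]))
print("mat",np.mean([onz(c,*p,.003) for p in((246,121),(355,163),(312,263),(208,227))],0))
E
```

```text
tray [0.52470446 0.0470148 ] 0.03225272634271392
mat [0.52513659 0.04529815 0.003     ]
```

Emit:
shift_gripper:
  segments: {"steps":[[0.085, 0.032, 0.8, 0, 0, 0, 0], [0.085, 0.032, 0.8, 0, 0, 0, 0], [0.085, 0.032, 0.8, 0, 0, 0, 0], [0.085, 0.032, 0.8, 0, 0, 0, 0], [0.085, 0.032, 0.8, 0, 0, 0, 0], [0.085, 0.032, 0.8, 0, 0, 0, 0], [0.085, 0.032, 0.78, 0, 0, 0, 0], [0.085, 0, 0, 0, 0, 0, 0]]}

```text
t: 8.4
tcp_pos: [0.627, -0.2176, 0.1479]
tcp_rot: [-0.0, 0.987, 0.163, -0.001]
ft_force: [-1.1, 0.0, 0.0]
finger_gap: 0.085
gripper_force: 0.0
```

Emit:
shift_gripper:
  segments: {"steps":[[0.085, 0, 0, 0, 0, 0, 0], [0.085, 0, 0, 0, 0, 0, 0]]}

```text
t: 8.6
tcp_pos: [0.626, -0.2126, 0.1492]
tcp_rot: [-0.001, 0.986, 0.165, -0.001]
ft_force: [0.2, -0.3, 1.0]
finger_gap: 0.0851
gripper_force: 0.0
```

```bash
python3 - <<'E'
from m import *
c=imaging.capture("wrist");cv2.imwrite("pics/w6.png",c["image"]);np.save("w6.npy",c,allow_pickle=True);print(proj(c,[[.6265,-.2135,.102],[.6265,-.2135,.06],[.6265,-.2135,0]]))
E
python3 go.py .6265 -.2135 .034
```

```text
[[281.12327157 231.24719313]
 [280.76797607 212.45099306]
 [280.42587325 194.38442621]]
t 8.65 tcp [ 0.6262 -0.2124  0.1496] tool delta [1.000e-04 1.200e-03 1.156e-01] z [-0.001  0.001 -1.   ] y [ 0.326 -0.945 -0.001] gap 0.0853112727007897 F [0.15 0.21 0.54]
```

View pics/w6.png

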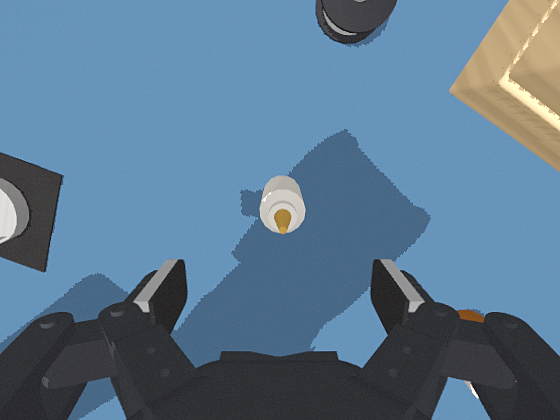

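The spout tip is at (283,233) and the body's shoulder centre at about (282,212), within 2 px of prediction. The amber jar shows behind the right finger at (470,315), so I'll check its clearance before descending.

```bash
python3 - <<'E'
from m import *
S,D=load("scene0.npy"),load("side0.npy")
print("jar",onz(D,325,136,0),onz(S,17,383,0),onz(D,325,113,.06))
c=load("w6.npy");print("tip",onz(c,283,233,.102),"shoulder",onz(c,282.5,212,.06))
print("tip tri",tri(ray(c,283,233),ray(D,266.5,136.5)))
E
```

```text
jar [ 0.53927278 -0.44801141  0.        ] [ 0.56051415 -0.46652236  0.        ] [ 0.54975069 -0.46929261  0.06      ]
tip [ 0.62576069 -0.21503074  0.102     ] shoulder [ 0.62727494 -0.214642    0.06      ]
tip tri (array([ 0.62641782, -0.21473038,  0.10330368]), np.float64(0.0004504305179055951))
```

The jar is 0.25 m away, so it is clear. Descending on the oiler.

Scaled: 0.03 m is 0.6, 0.0022 m is 0.044.

Emit:
shift_gripper:
  segments: {"steps":[[0.085, 0, 0.044, 0.6, 0, 0, 0], [0.085, 0, 0, 0.6, 0, 0, 0], [0.085, 0, 0, 0.5, 0, 0, 0], [0.085, 0, 0, 0.4, 0, 0, 0], [0.085, 0, 0, 0.19, 0, 0, 0], [0.085, 0, 0, 0, 0, 0, 0], [0.085, 0, 0, 0, 0, 0, 0]]}

```text
t: 9.35
tcp_pos: [0.6277, -0.2154, 0.0366]
tcp_rot: [0.0, 0.986, 0.165, 0.0]
ft_force: [0.2, 0.4, 0.4]
finger_gap: 0.0848
gripper_force: 0.0
```

Emit:
shift_gripper:
  segments: {"steps":[[0.06, 0, 0, 0, 0, 0, 0], [0.03, 0, 0, 0, 0, 0, 0], [0.03, 0, 0, 0, 0, 0, 0], [0.03, 0, 0, 0, 0, 0, 0], [0.03, 0, 0, 0, 0, 0, 0], [0.03, 0, 0, 0, 0, 0, 0], [0.03, 0, 0, 0, 0, 0, 0]]}
  grip_n: 30

```text
t: 10.05
tcp_pos: [0.6276, -0.2157, 0.0364]
tcp_rot: [0.0, 0.986, 0.165, 0.0]
ft_force: [-0.1, 1.0, 5.5]
finger_gap: 0.0346
gripper_force: 31.0
```

```bash
python3 go.py .5247 .0465 .15
```

```text
t 10.05 tcp [ 0.6276 -0.2157  0.0364] tool delta [-0.0121 -0.2813 -0.1138] z [ 0.001 -0.    -1.   ] y [ 0.325 -0.946  0.001] gap 0.03462114339765602 F [-0.12  0.97  5.53]
```

Scaled: -0.02 m is -0.4, -0.01 m is -0.2.

Emit:
shift_gripper:
  segments: {"steps":[[0.03, 0, 0, -0.1, 0, 0, 0], [0.03, 0, 0, -0.2, 0, 0, 0], [0.03, 0, 0, -0.4, 0, 0, 0], [0.03, 0, 0, -0.4, 0, 0, 0], [0.03, 0, 0, 0, 0, 0, 0], [0.03, 0, 0, 0, 0, 0, 0], [0.03, 0, 0, 0, 0, 0, 0]]}

```text
t: 10.75
tcp_pos: [0.6269, -0.2155, 0.09]
tcp_rot: [-0.0, 0.986, 0.165, -0.001]
ft_force: [-0.9, 0.5, -0.5]
finger_gap: 0.0346
gripper_force: 30.4
```

```bash
python3 - <<'E'
from m import *
a=[]
for n in("scene","side"):
    d=imaging.capture(n);p=proj(d,[.6276,-.2157,.07])[0].astype(int);print(n,p)
    x,y=max(p[0]-70,0),max(p[1]-70,0);a.append(cv2.resize(d["image"][y:y+140,x:x+140],(400,400)))
cv2.imwrite("pics/h7.png",np.hstack(a))
E
python3 go.py .5247 .0465 .10
```

```text
scene [191 301]
side [266 148]
t 10.85 tcp [ 0.627  -0.2155  0.0898] tool delta [-0.0117 -0.281  -0.0099] z [-0.001  0.001 -1.   ] y [ 0.325 -0.946 -0.001] gap 0.03456569225409774 F [-0.51  0.23 -1.  ]
```

View pics/h7.png

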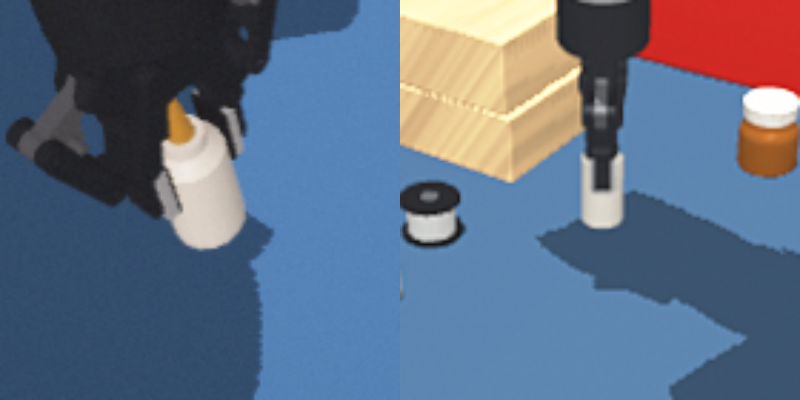

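The bottle is held upright and clear of the bench in both crops (about (205,190) left and (603,190) right). I'll carry it over the tray.

Scaled: -0.045 m is -0.9, -0.0015 m is -0.03.

Emit:
shift_gripper:
  segments: {"steps":[[0.03, -0.02, -0.4, 0, 0, 0, 0], [0.03, -0.03, -0.8, 0, 0, 0, 0], [0.03, -0.04, -0.9, 0, 0, 0, 0], [0.03, -0.04, -0.9, 0, 0, 0, 0], [0.03, -0.04, -0.9, 0, 0, 0, 0], [0.03, -0.03, -0.9, 0, 0, 0, 0], [0.03, -0.03, -0.6, 0, 0, 0, 0], [0.03, 0, -0.22, 0, 0, 0, 0]]}

```text
t: 11.65
tcp_pos: [0.5238, 0.0486, 0.0904]
tcp_rot: [-0.0, 0.986, 0.166, -0.001]
ft_force: [1.2, -1.1, -1.2]
finger_gap: 0.0343
gripper_force: 30.4
```

Emit:
shift_gripper:
  segments: {"steps":[[0.03, 0, 0, 0, 0, 0, 0], [0.03, 0, 0, 0, 0, 0, 0], [0.03, 0, 0, 0, 0, 0, 0]]}

```text
t: 11.95
tcp_pos: [0.5258, 0.0452, 0.0906]
tcp_rot: [0.0, 0.986, 0.164, 0.0]
ft_force: [0.2, -0.4, -0.5]
finger_gap: 0.0349
gripper_force: 30.4
```

```bash
python3 - <<'E'
from m import *
a=[]
for n in("scene","side"):
    d=imaging.capture(n);np.save(n+"2.npy",d,allow_pickle=True);p=proj(d,[.525,.047,.04])[0].astype(int);print(n,p-70)
    x,y=p-70;a.append(cv2.resize(d["image"][y:y+140,x:x+140],(400,400)))
cv2.imwrite("pics/h8.png",np.hstack(a))
E
python3 go.py .525 .047 .0434
```

```text
scene [227 131]
side [196 160]
t 12.05 tcp [0.5256 0.0453 0.0906] tool delta [-0.     -0.0018  0.0472] z [ 0. -0. -1.] y [ 0.323 -0.946  0.   ] gap 0.03466293988090187 F [ 0.05 -0.25 -0.57]
```

View pics/h8.png

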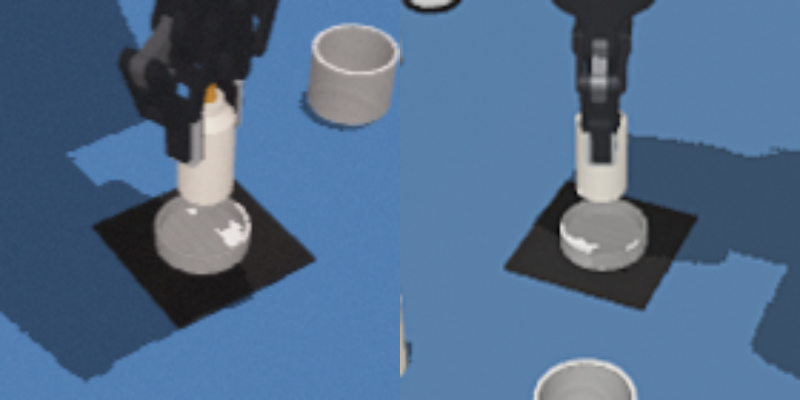

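The bottle hangs directly over the tray (about (205,195) and (602,190), tray at (203,232) and (603,235)). Lowering.

Scaled: 0.015 m is 0.3, 0.008 m is 0.16.

Emit:
shift_gripper:
  segments: {"steps":[[0.03, 0, -0.036, 0.3, 0, 0, 0], [0.03, 0, 0, 0.3, 0, 0, 0], [0.03, 0, 0, 0.16, 0, 0, 0], [0.03, 0, 0, 0.08, 0, 0, 0], [0.03, 0, 0, 0.04, 0, 0, 0], [0.03, 0, 0, 0, 0, 0, 0], [0.03, 0, 0, 0, 0, 0, 0]]}

```text
t: 12.75
tcp_pos: [0.5249, 0.048, 0.0472]
tcp_rot: [0.0, 0.986, 0.165, 0.0]
ft_force: [0.1, 0.3, -1.6]
finger_gap: 0.0351
gripper_force: 30.4
```

Emit:
shift_gripper:
  segments: {"steps":[[0.03, 0, 0, 0.02, 0, 0, 0], [0.03, 0, 0, 0, 0, 0, 0]]}

```text
t: 12.95
tcp_pos: [0.5247, 0.0481, 0.046]
tcp_rot: [0.0, 0.986, 0.165, 0.0]
ft_force: [0.8, 0.7, -0.8]
finger_gap: 0.035
gripper_force: 30.4
```

Scaled: 0.001 m is 0.02.

Emit:
shift_gripper:
  segments: {"steps":[[0.03, 0, 0, 0.02, 0, 0, 0], [0.03, 0, 0, 0, 0, 0, 0]]}

```text
t: 13.15
tcp_pos: [0.5246, 0.0481, 0.0447]
tcp_rot: [0.0, 0.986, 0.165, -0.0]
ft_force: [0.3, 0.1, -0.9]
finger_gap: 0.0351
gripper_force: 30.4
```

Scaled: 0.001 m is 0.02.

Emit:
shift_gripper:
  segments: {"steps":[[0.03, 0, 0, 0.02, 0, 0, 0], [0.03, 0, 0, 0, 0, 0, 0]]}

```text
t: 13.35
tcp_pos: [0.5246, 0.0481, 0.0437]
tcp_rot: [0.0, 0.986, 0.165, -0.0]
ft_force: [0.2, -0.5, -0.5]
finger_gap: 0.0347
gripper_force: 30.4
```

Scaled: 0.001 m is 0.02.

Emit:
shift_gripper:
  segments: {"steps":[[0.03, 0, 0, 0.02, 0, 0, 0], [0.03, 0, 0, 0, 0, 0, 0]]}

```text
t: 13.55
tcp_pos: [0.5248, 0.0482, 0.0434]
tcp_rot: [0.0, 0.986, 0.165, 0.0]
ft_force: [-1.4, 0.9, 8.0]
finger_gap: 0.0351
gripper_force: 31.3
```

Contact at the expected height, with the reading jumping to +8 N. Releasing and withdrawing straight up.

Emit:
shift_gripper:
  segments: {"steps":[[0.045, 0, 0, 0, 0, 0, 0], [0.065, 0, 0, 0, 0, 0, 0], [0.085, 0, 0, 0, 0, 0, 0], [0.085, 0, 0, 0, 0, 0, 0], [0.085, 0, 0, 0, 0, 0, 0], [0.085, 0, 0, 0, 0, 0, 0]]}

```text
t: 14.15
tcp_pos: [0.5247, 0.0481, 0.0427]
tcp_rot: [0.0, 0.986, 0.165, -0.0]
ft_force: [-0.1, 0.8, -0.7]
finger_gap: 0.0849
gripper_force: 0.0
```

Emit:
shift_gripper:
  segments: {"steps":[[0.085, 0, 0, -0.2, 0, 0, 0], [0.085, 0, 0, -0.4, 0, 0, 0], [0.085, 0, 0, -0.6, 0, 0, 0], [0.085, 0, 0, -0.8, 0, 0, 0], [0.085, 0, 0, -0.8, 0, 0, 0], [0.085, 0, 0, 0, 0, 0, 0], [0.085, 0, 0, 0, 0, 0, 0], [0.085, 0, 0, 0, 0, 0, 0]]}

```text
t: 14.95
tcp_pos: [0.5241, 0.0481, 0.1821]
tcp_rot: [-0.0, 0.986, 0.165, -0.001]
ft_force: [1.1, -0.2, -0.7]
finger_gap: 0.0848
gripper_force: 0.0
```

```bash
python3 - <<'E'
from m import *
a=[]
for n in("scene","side"):
    d=imaging.capture(n);p=proj(d,[.525,.047,.04])[0].astype(int)
    x,y=p-70;a.append(cv2.resize(d["image"][y:y+140,x:x+140],(400,400)))
cv2.imwrite("pics/h9.png",np.hstack(a))
E
```

```text
(no output)
```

View pics/h9.png

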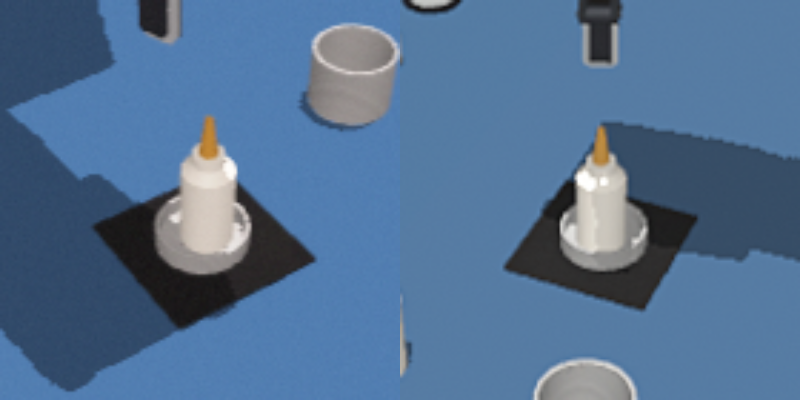

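The bottle stands upright and centred in the tray (about (207,215) and (602,210)), the tray lies flat on the mat, and the gripper is clear.

```bash
python3 -c "
from rig import env, imaging, finish_job
print(finish_job())"
```

```text
the job is handed in; nothing more can be done
None
```

The drip tray is flat in the middle of the mat, the oil bottle stands upright in the middle of the tray, both are released, and the job was handed in at about 15 s; no verdict was returned.

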